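# Snap the grease coupler onto the bearing nipple and hold it down

### The arm

A 7-joint arm with a two-finger parallel gripper is mounted at the origin on a cart in front of the work surface, level with it; the furniture and walls round the work are solid. World frame = base frame: x ahead of the robot, y to its left, z up, the work surface at z = 0. Lengths are in m, angles in rad, forces in N, time in s.
With the tool pointing down it reaches from about 0.35 to 0.9 m from the base axis. Payload 8.1 kg.
Tool frame: the origin (TCP) lies between the finger pads; the fingertips stand 17 mm ahead of it and the grasp point (between the pads) lies 2 mm behind it; z points along the fingers, y is the direction in which the jaws open and shut (so a half turn about z gives the same grasp; the last joint's range is limited). The gripper opens to 92 mm and grips with 3 to 60 N. Pads are 19 mm wide; open, the fingers measure 130 mm over their backs; the gripper's body (75 mm by 190 mm) begins 47 mm behind the grasp point.
Start: joints at [-1.413, 0.434, 0.025, 1.573, -0.012, 1.134, -0.075], TCP at [0.161, 0.604, 0.244] pointing down, gripper open.
Joint ranges: [-2.62, 2.62], [-0.44, 2.09], [-1.27, 1.32], [0.08, 2.57], [-1.32, 4.46], [0.12, 2], [-2.74, 2.74]. Speed limits (rad/s): [2.22, 2.22, 3.01, 3.01, 3.14, 3.14, 3.14].

### API

Orientations are given as a rotation vector (axis times angle).
In Python, from cell import arm gives the robot as it stands. The module is installed in compiled form; this text tells all that it offers.
- The arm moves only by the shell command python3 -m crank 'ROWS' [FORCE]. ROWS is JSON, a list of rows, each a list of 5 numbers: the opening, from 0 (shut) to 1 (fully open), then the shift along the world's x, y, z normalised to -1 to 1, where 1 is 40 cm, then the turn about the world's z normalised to -1 to 1, where 1 is 60 degrees. In form: [[fingers, tx, ty, tz, twist], ...]. A call has exactly 8 rows; each row shifts and turns the commanded pose from where the row before left it; what a row does not reach is not made up. A row lasts 1/12 s, in which the tool goes at most 41.7 mm and 7.16 degrees, less where a joint would pass 70% of its speed; a pose out of reach is approached as far as the arm can. A call with a number of a shift or a turn outside -1 to 1 is refused whole. A call with a gripper value outside its range is refused whole. The fingers move at their own pace and stop on an object; FORCE is the grip in N (left out, the last holds). Time passes only in rows, so rows that do not move let the fingers close, or fill a call up. It gives the time, the measured TCP pose, the force and the opening at its end, in the units of the state.
- arm.observe(): the state, without advancing time (a new reading comes with each control period).
- arm.get_image(name): name is "scene" or "top"; returns the picture (480x640x3 uint8, red, green, blue); there is no depth.
- arm.get_calibration(name): a dict with "intrinsics" (3x3 intrinsics, pixels), "extrinsics" (4x4, takes a point from camera to world coordinates). Camera axes: x right, y down, z forward; pixel columns grow to the right and rows downward; lengths in m; the calibration is good to about 2 mm. A picture is of the moment at which its call begins. get_calibration takes no time and is no camera call.
- arm.sign_off(): hands the job in, once; it reports no verdict.
The state is a dict: "clock": time; "joints": joint angles; "dq": joint speeds; "joint_efforts": joint torques, N m; "position": TCP position; "ee_rot": TCP orientation; "force": force on the tool from outside, world axes, zero at the start; "ft_torque": the same for the moment, N m; "width": opening from 0.0 (shut) to 1.0 (fully open).
Only numpy, scipy, OpenCV 4.12 (cv2) and the standard library are available. Lean on these libraries where they do the work, as an engineer would, in place of code of your own. Each camera call takes 0.05 s, during which the arm holds its last target.

### The job

Swing both flaps of the small carton outward, well past upright, take out the steel grease coupler and push it squarely, open end first, over the tilted nipple of the green bearing block until it snaps. Keep pushing until the orange spring collar is all the way down, and finish like that, still gripping the coupler and holding it down against the spring, with both flaps still open. Leave the black loupe, the steel bolt and the red pot magnet where they are.

Things in the scene. Friction and masses are not known exactly. Their poses are not given: they have to be found in the camera images.
- carton: Brown cardboard carton, fixed to the bench, 150 (x) x 138 (y) x 100 mm (z), walls 4 mm, open at the top but for two flaps hinged along its long sides (the sides at +y and -y). Origin: centre of the underside; z up. A grey foam insert fills its floor up to 34 mm; in its centre is a 32 mm round pocket whose floor is 10 mm above the origin, in which the coupler stands upright.
- flap_left (a joint): Angle of the flap on the carton's +y side: 0 = shut flat over the carton, 1.57 = upright, 2.8 = folded right back outward (stop). It starts ajar, 0.75 to 1.05. It is stiff (some 0.3 N at the free edge) and stays where it is left. The flap is 146 mm long (along the carton's x), 67 mm from hinge to free edge, 3 mm thick.
- flap_right (a joint): The same for the flap on the carton's -y side, hinged there and opening towards -y.
- flap_left_edge (a point): Middle of the free edge of the +y flap (moves with it).
- flap_right_edge (a point): Middle of the free edge of the -y flap (moves with it).
- flap_left_hinge (a point): Middle of the hinge line of the +y flap, on the carton's rim, 68 mm from its middle plane, 100 mm above the bench; the line runs along the carton's x.
- flap_right_hinge (a point): Middle of the hinge line of the -y flap, likewise.
- coupler: Round steel grease coupler, 84 mm long, loose, 0.12 kg. Origin: centre of its open end (mouth), at the bottom as it stands in the carton; z runs to the closed end. Up to 30 mm it is 28 mm in diameter with an orange band; from 34 to 84 mm it is a straight knurled grip of 24 mm diameter. The mouth has a rounded lip of 14 mm throat, 6 mm deep; behind it the bore is 21 mm wide, to 31 mm depth.
- nipple: Brass nipple on the bearing block, tilted 25 degrees from vertical to the block's -x. Origin: on its axis, level with the collar's top at rest, 107 mm up; z runs out along the axis. Round-ended post, 11 mm thick, ends 20 mm above the origin. Four sprung balls 5 mm above the origin, 17 mm across: pushing the coupler's lip over them takes about 10 N; it snaps over with its mouth about 2 mm out.
- collar (a joint): Travel (m) of the orange spring collar, 29 mm in diameter, down along the nipple's axis: 0 = up, at rest, 0.008 = fully down at its stop. The coupler's mouth pushes it. Spring: 1.5 N at 0, 9.5 N at 0.008. If let go, the snapped coupler stays on the nipple but the collar rises.
- bearing_block: Green bearing block on a dark steel plate, fixed to the bench; plate 70 (x) x 150 mm (y), round housing of 72 mm diameter and 86 mm height with a shaft stub along x. Origin: centre of the underside; the nipple leans towards its -x.
- loupe: Black eye loupe, 37 mm in diameter, 34 mm high, standing. Origin: centre of its underside. Leave alone.
- bolt_m16: Steel hexagon bolt standing on its head, 24 x 28 x 60 mm. Origin: centre of its underside. Leave alone.
- magnet_pot: Red pot magnet with black knob, 32 mm in diameter, 27 mm high. Origin: centre of its underside. Leave alone.
Mind the look-alikes: they are no part of the job. What is shaped like the coupler but purple is not meant.

How it is judged:
On the way, in this order (a step that is already met when the one before it is completed fails the run):
1. both carton flaps are swung outward well past upright, with the coupler still in its pocket (value of joint each of flap_left, flap_right above 2 rad and z of coupler in the frame of carton below 0.02 m), for 0.2 s.
2. the coupler is gripped and lifted clear of the carton (height (world z) of coupler above 0.11 m and contact force between the fingers and coupler above 1 N), for 0.2 s.
3. the coupler has snapped squarely over the nipple (x of coupler in the frame of nipple between -0.004 and 0.004 m and y of coupler in the frame of nipple between -0.004 and 0.004 m and angle between the z axis of coupler and the z axis of nipple, either way round below 0.14 rad and z of coupler in the frame of nipple below -0.001 m), for 0.1 s.
At the end, for the whole second after the job is handed in: The gripper still holds the coupler (finger force over 1 N) snapped on the nipple, on its axis within 4 mm and 8 degrees, pressing with over 3 N so that the spring collar is down by more than 5.5 of its 8 mm and still; both flaps are open beyond 2.0 rad (value of joint each of flap_left, flap_right above 2 rad and x of coupler in the frame of nipple between -0.004 and 0.004 m and y of coupler in the frame of nipple between -0.004 and 0.004 m and angle between the z axis of coupler and the z axis of nipple, either way round below 0.14 rad and z of coupler in the frame of nipple below -0.0055 m and value of joint collar above 0.0055 m and contact force between coupler and nipple above 3 N and contact force between the fingers and coupler above 1 N and linear speed of coupler below 0.02 m/s); the arm keeps its last pose, push and grip.
It fails at once if the black loupe is knocked or moved more than 3 cm or tipped (distance of loupe from where it was at the start of the episode above 0.03 m or angle between loupe's own z axis and vertical above 0.5 rad).
It fails at once if the steel bolt is knocked or moved more than 3 cm or tipped (distance of bolt_m16 from where it was at the start of the episode above 0.03 m or angle between bolt_m16's own z axis and vertical above 0.5 rad).
It fails at once if the red pot magnet is knocked or moved more than 3 cm or tipped (distance of magnet_pot from where it was at the start of the episode above 0.03 m or angle between magnet_pot's own z axis and vertical above 0.5 rad).
It also fails if it takes over 61 s, if anything falls off the work surface, if the arm or the gripper's body presses on something with over 40 N, if the wrist force passes 120 N, or if a joint passes its speed limit or range.

## Working session

There is one attempt and no reset: what is moved stays moved. The work goes in short steps, Python scripts to look and compute and a shell command to move; the robot and the scene stay as the last step left them, time stands still between calls to the robot, and variables do not carry over. Pictures are saved under pics/ and viewed, and the job is handed in when it is done.

```bash
mkdir -p pics
cat > h.py <<'E'
from cell import arm
import numpy as np, cv2
def snap(n,f):
    im=arm.get_image(n); cv2.imwrite(f'pics/{f}.png',im[:,:,::-1]); return im
def cal(n):
    c=arm.get_calibration(n); return np.array(c['intrinsics']),np.array(c['extrinsics'])
def proj(n,P):
    K,E=cal(n); p=np.linalg.inv(E)@np.r_[P,1]; q=K@p[:3]; return q[:2]/q[2]
def ray(n,u,v):
    K,E=cal(n); d=E[:3,:3]@np.linalg.solve(K,[u,v,1]); return E[:3,3],d
def atz(n,u,v,z):
    o,d=ray(n,u,v); return o+d*(z-o[2])/d[2]
def tri(u1,v1,u2,v2):
    o1,d1=ray('scene',u1,v1);o2,d2=ray('top',u2,v2)
    A=np.c_[d1,-d2]; s=np.linalg.lstsq(A,o2-o1,rcond=None)[0]
    a=o1+d1*s[0];b=o2+d2*s[1]; return (a+b)/2,np.linalg.norm(a-b)
E
python3 - <<'E'
from h import *
snap('scene','s0');snap('top','t0')
for n in('scene','top'):
    K,E=cal(n);print(K.round(1).tolist(),E.round(3).tolist())
print(arm.observe())
E
```

```text
[[441.5, 0.0, 325.3], [0.0, 441.5, 244.1], [0.0, 0.0, 1.0]] [[0.687, -0.333, 0.646, -0.068], [-0.726, -0.339, 0.598, -0.867], [0.02, -0.88, -0.475, 0.597], [0.0, 0.0, 0.0, 1.0]]
[[589.9, 0.0, 323.2], [0.0, 589.9, 233.2], [0.0, 0.0, 1.0]] [[0.014, -0.984, 0.18, 0.346], [-1.0, -0.01, 0.025, -0.25], [-0.022, -0.18, -0.983, 1.233], [0.0, 0.0, 0.0, 1.0]]
{'clock': 0.1, 'joints': array([-1.41258298,  0.43517371,  0.02499012,  1.57401212, -0.01160672,
        1.13399756, -0.07507433]), 'dq': array([ 1.02083021e-03, -3.31836582e-03, -1.25352158e-05, -2.67126340e-03,
        1.82795496e-04,  6.25221746e-04, -1.24891554e-03]), 'joint_efforts': array([ 2.34606283e-03, -6.69124317e+01,  9.87325162e-01, -3.15145290e+01,
       -6.07272726e-02,  3.74454504e-02,  3.33996229e-05]), 'position': array([0.16111007, 0.60342376, 0.24300862]), 'ee_rot': array([-4.08613114e-01, -3.11484905e+00,  2.26896679e-03]), 'force': array([-0.33875695,  0.29374431,  0.27258157]), 'ft_torque': array([ 0.04165177, -0.00968027,  0.00623404]), 'width': 1.0009948130153452}
```

View pics/s0.png

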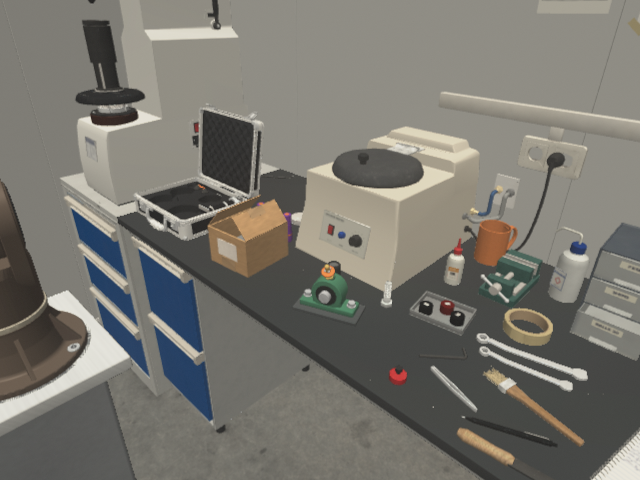

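View pics/t0.png

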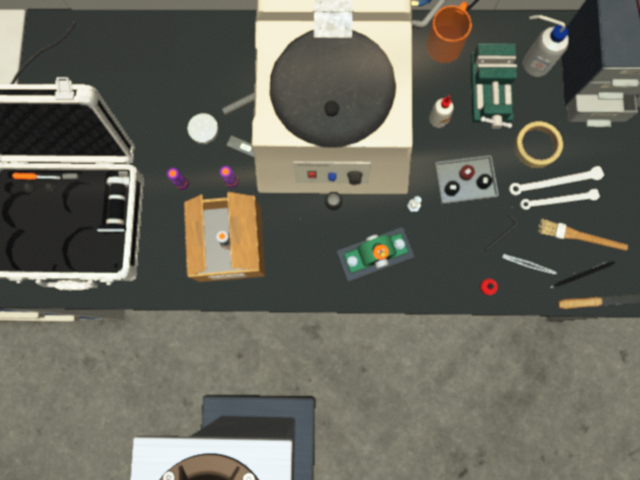

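Run:
```python
from h import *
t=cv2.imread('pics/t0.png');s=cv2.imread('pics/s0.png')
cv2.imwrite('pics/t0a.png',cv2.resize(t[155:295,150:290],None,fx=4.2,fy=4.2,interpolation=cv2.INTER_CUBIC))
cv2.imwrite('pics/t0b.png',cv2.resize(t[180:300,320:440],None,fx=4.8,fy=4.8,interpolation=cv2.INTER_CUBIC))
cv2.imwrite('pics/s0a.png',cv2.resize(s[185:335,195:395],None,fx=4,fy=4,interpolation=cv2.INTER_CUBIC))
```

```text
(no output)
```

View pics/t0a.png

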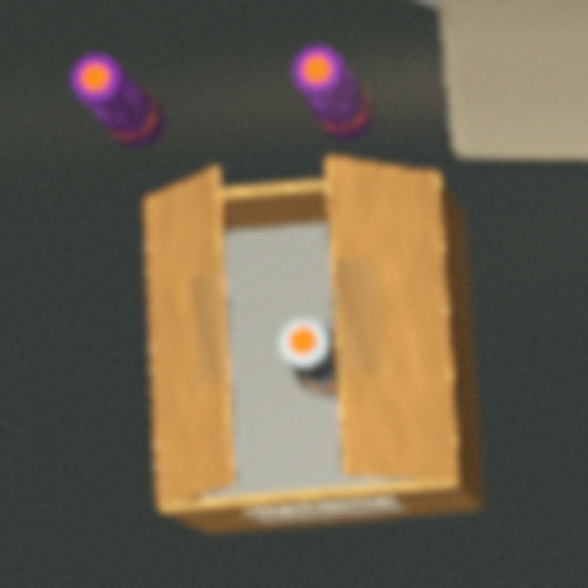

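View pics/t0b.png

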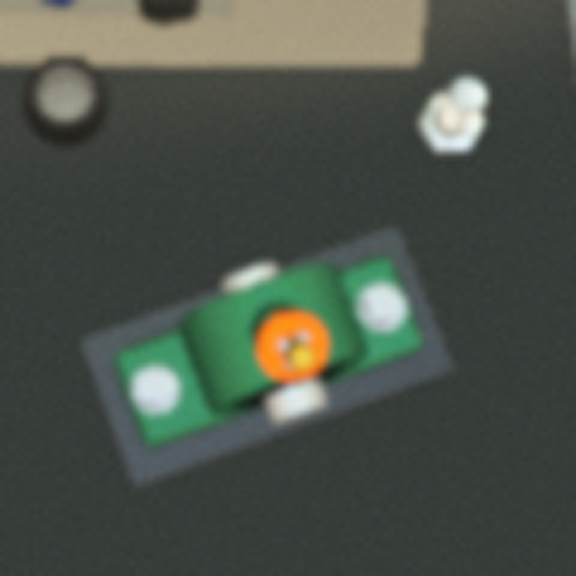

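View pics/s0a.png

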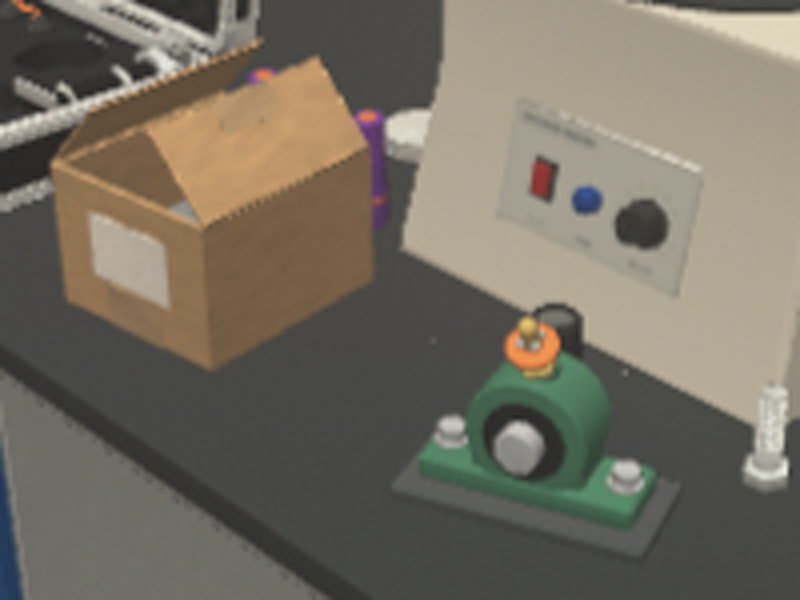

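```bash
cat > fit.py <<'E'
from h import *
from scipy.optimize import least_squares
def R(a): c,s=np.cos(a),np.sin(a); return np.array([[c,-s,0],[s,c,0],[0,0,1]])
hx,hy=.075,.069
obs=[('top',(-hx,hy,.1),(187.6,277.6)),('top',(-hx,-hy,.1),(259.5,270.5)),
('scene',(-hx,-hy,.1),(246.5,241.5)),('scene',(-hx,-hy,0),(248,277.3)),('scene',(-hx,hy,.1),(208.3,226.3)),('scene',(-hx,hy,0),(212,260)),('scene',(hx,-hy,.1),(288,223)),('scene',(hx,-hy,0),(288,255)),('top',(0,0,.094),(221.9,236.2))]
def res(p,o=obs):
    return np.concatenate([proj(n,R(p[2])@np.array(P)+[p[0],p[1],0])-q for n,P,q in o])
r=least_squares(res,[.4,-.08,0]);print('carton',r.x.round(4),r.fun.round(1).reshape(-1,2).tolist())
K=[('top',(1,1),(337.1,250.8)),('top',(1,-1),(402.7,227.5)),('top',(-1,-1),(414.4,257.1)),('top',(-1,1),(348.5,281.5)),
('scene',(-1,1),(293.3,306.8)),('scene',(-1,-1),(355,323.8)),('scene',(1,-1),(365,306.3))]
N=.107; t=np.radians(25)
def res2(p):
    o=[(n,(a*.035,b*.075,p[3]),q) for n,(a,b),q in K]
    e=res(p,o)
    nz=np.array([-np.sin(t),0,np.cos(t)])
    b=np.array([p[4],p[5],.107])
    o2=[('top',b+.02*nz,(383.1,254.2)),('scene',b+.02*nz,(327,266.3)),('top',b,(381,251.9)),('scene',b,(328,271.5))]
    return np.r_[e,res(p,o2)]
r=least_squares(res2,[.35,-.36,.3,.008,-.01,0]);print('block',r.x.round(4),r.fun.round(1).reshape(-1,2).tolist())
p=r.x;b=R(p[2])@[p[4],p[5],.107]+[p[0],p[1],0];print('nipple',b,'axis',R(p[2])@[-np.sin(t),0,np.cos(t)])
for nm,uv,z in(('loupe',(334,200),.034),('magnet',(489,287),.02),('bolt',(414,204),.0)): print(nm,atz('top',*uv,z))
print('tri tip',tri(327,266.3,383.1,254.2))
E
python3 fit.py
```

```text
carton [ 0.5471 -0.0241  0.1024] [[1.3, -1.1], [0.3, -0.4], [-1.4, 0.5], [-0.2, 0.3], [-1.1, -0.6], [-0.7, -0.4], [-0.6, -1.8], [0.2, -0.5], [0.8, -0.3]]
block [ 5.275e-01 -3.306e-01  3.615e-01  6.500e-03 -1.150e-02 -2.000e-04] [[-0.7, -0.2], [0.4, -1.1], [0.9, 0.2], [-0.5, 0.3], [-1.6, 0.0], [0.4, 0.5], [0.7, -0.0], [0.6, 0.4], [-0.4, -1.1], [0.3, -0.0], [-0.0, -0.8]]
nipple [ 0.51676007 -0.33481309  0.107     ] axis [-0.39530039 -0.14947842  0.90630779]
loupe [ 0.63616402 -0.241998    0.034     ]
magnet [ 0.45974295 -0.56068112  0.02      ]
bolt [ 0.63713356 -0.41282517  0.        ]
tri tip (array([ 0.51032932, -0.33722495,  0.12159359]), np.float64(0.0005987591871574761))
```

Run:
```python
from h import *
for nm,uv,z in(('machine base',(300,192),0),('machine base',(255,190),0),('mach top?',(300,150),.2),('case front',(80,280),.08),('lid base',(130,160),.1),('case right',(138,220),.08)): print(nm,atz('top',*uv,z).round(3))
s=cv2.imread('pics/s0.png');print()
print('mach corner bottom', atz('scene',299,248,0).round(3))
# machine front top edge: left-top corner scene(315,165), top (255,145)?
print(tri(313,165,254,147)); print('lid top right',tri(260,133,103,87))
```

```text
machine base [ 0.661 -0.168  0.   ]
machine base [ 0.665 -0.071  0.   ]
mach top? [ 0.689 -0.18   0.2  ]
case front [0.458 0.258 0.08 ]
lid base [0.699 0.169 0.1  ]
case right [0.58  0.151 0.08 ]

mach corner bottom [ 0.675 -0.079  0.   ]
(array([ 0.68697223, -0.10757234,  0.24325084]), np.float64(0.017838200854294224))
lid top right (array([0.77466969, 0.17550877, 0.25805971]), np.float64(0.02346104584856342))
```

Run:
```python
from h import *
t=cv2.imread('pics/t0.png');s=cv2.imread('pics/s0.png')
a=cv2.resize(s[100:260,120:320],None,fx=4,fy=3.7); cv2.imwrite('pics/s0c.png',a[:600])
```

```text
(no output)
```

View pics/s0c.png

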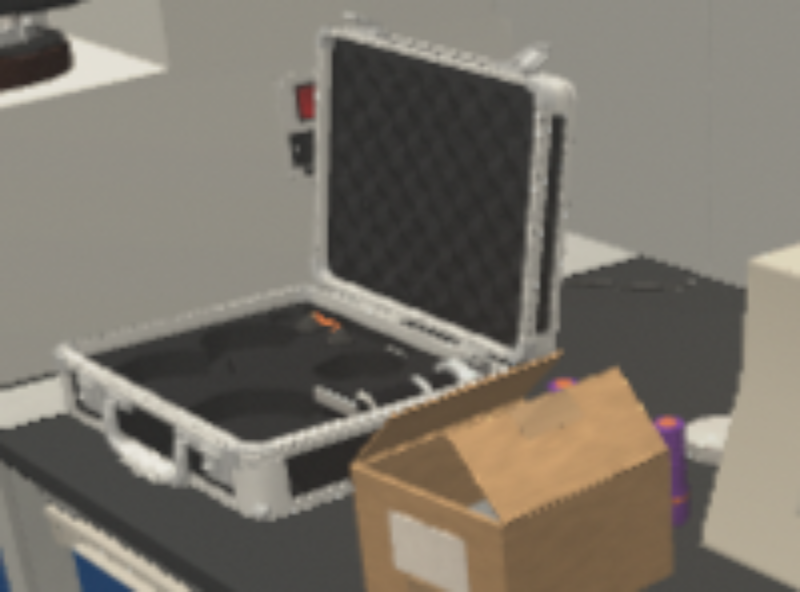

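```bash
python3 -m crank '[[0,0.052,-0.09,0,-0.115],[0,0.052,-0.09,0,-0.115],[0,0.052,-0.09,0,-0.115],[0,0.052,-0.09,0,-0.115],[0,0.052,-0.09,0,-0.115],[0,0.052,-0.09,0,-0.115],[0,0.052,-0.09,0,-0.115],[0,0.052,-0.09,0,-0.115]]' 20
python3 - <<'E'
from fit import *
c=np.array([.5471,-.0241,.1024])
for nm,sg,q in(('L',1,(204.3,232.4)),('R',-1,(230.2,230.2))):
    f=lambda a: proj('top',R(c[2])@[0,sg*(.068-.067*np.cos(a)),.1+.067*np.sin(a)]+[c[0],c[1],0])[0]-q[0]
    print(nm,[(a,round(f(a),1)) for a in (.7,.8,.9,1.,1.1)])
E
```

```text
clock: 0.77
position: [0.328, 0.3138, 0.2436]
ee_rot: [-1.813, -2.566, 0.0]
force: [0.7, 0.9, 0.8]
width: 0.469
carton [ 0.5471 -0.0241  0.1024] [[1.3, -1.1], [0.3, -0.4], [-1.4, 0.5], [-0.2, 0.3], [-1.1, -0.6], [-0.7, -0.4], [-0.6, -1.8], [0.2, -0.5], [0.8, -0.3]]
block [ 5.275e-01 -3.306e-01  3.615e-01  6.500e-03 -1.150e-02 -2.000e-04] [[-0.7, -0.2], [0.4, -1.1], [0.9, 0.2], [-0.5, 0.3], [-1.6, 0.0], [0.4, 0.5], [0.7, -0.0], [0.6, 0.4], [-0.4, -1.1], [0.3, -0.0], [-0.0, -0.8]]
nipple [ 0.51676007 -0.33481309  0.107     ] axis [-0.39530039 -0.14947842  0.90630779]
loupe [ 0.63616402 -0.241998    0.034     ]
magnet [ 0.45974295 -0.56068112  0.02      ]
bolt [ 0.63713356 -0.41282517  0.        ]
tri tip (array([ 0.51032932, -0.33722495,  0.12159359]), np.float64(0.0005987591871574761))
L [(0.7, np.float64(4.6)), (0.8, np.float64(1.7)), (0.9, np.float64(-1.5)), (1.0, np.float64(-4.9)), (1.1, np.float64(-8.4))]
R [(0.7, np.float64(-3.6)), (0.8, np.float64(-1.7)), (0.9, np.float64(0.6)), (1.0, np.float64(3.1)), (1.1, np.float64(5.9))]
```

```bash
python3 -m crank '[[0,0.055,-0.088,0,-0.115],[0,0.055,-0.088,0,-0.115],[0,0.055,-0.088,0,0],[0,0.055,-0.088,0,0],[0,0.055,-0.088,0,0],[0,0.055,-0.088,0,0],[0,0.055,-0.088,0,0],[0,0.055,-0.088,0,0]]'
python3 -m crank '[[0,0.02,-0.074,0,0],[0,0.02,-0.074,0,0],[0,0,0,-0.05,0],[0,0,0,-0.05,0],[0,0,0,-0.05,0],[0,0,0,0,0],[0,0,0,0,0],[0,0,0,0,0]]'
python3 - <<'E'
from h import *
from scipy.spatial.transform import Rotation as Q
o=arm.observe();print(Q.from_rotvec(o['ee_rot']).as_matrix().round(3).tolist(),o['joints'].round(2))
a=snap('top','t1');b=snap('scene','s1')
cv2.imwrite('pics/m1.png',np.hstack([cv2.resize(a[150:300,140:290],(400,400)),cv2.resize(b[120:320,150:350],(400,400))])[:,:,::-1])
E
```

```text
clock: 1.43
position: [0.5041, 0.0324, 0.2437]
ee_rot: [-2.1, -2.336, -0.0]
force: [0.7, 1.0, 0.5]
width: 0.004
clock: 2.1
position: [0.52, -0.0249, 0.1846]
ee_rot: [2.101, 2.335, 0.001]
force: [0.5, 0.2, 0.2]
width: 0.005
[[-0.105, 0.994, 0.001], [0.994, 0.105, -0.0], [-0.0, 0.001, -1.0]] [-0.49  0.36  0.58  1.94 -0.24  0.92  0.31]
```

View pics/m1.png

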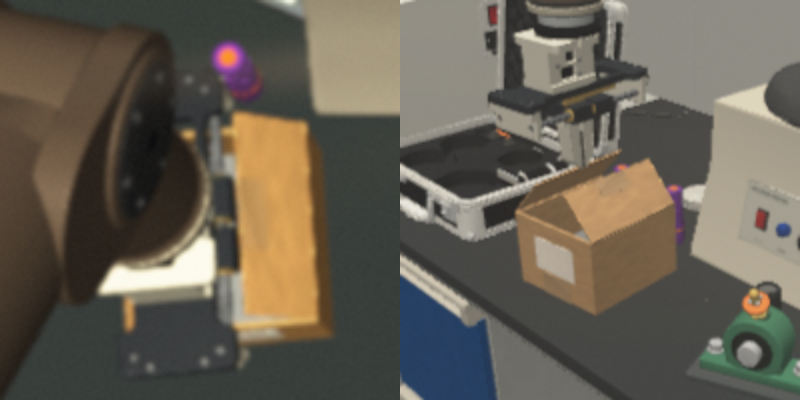

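Run:
```python
from h import *
for P in([.52,-.025,.168],[.52,-.025,.231]):
    for n in('top','scene'): print(n,proj(n,P))
b=cv2.imread('pics/s1.png');cv2.imwrite('pics/s1a.png',cv2.resize(b[110:260,200:350],(800,800))[:600])
```

```text
top [214.90040313 243.3415021 ]
scene [237.59333102 201.93057447]
top [207.52275232 237.41339725]
scene [235.64677393 177.5875307 ]
```

View pics/s1a.png

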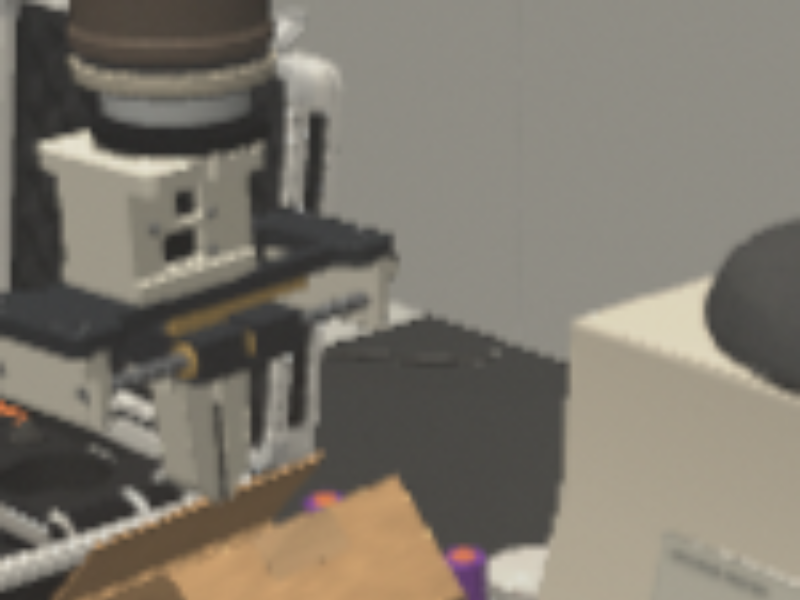

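```bash
python3 -m crank '[[0,0.004,0.002,-0.05,0],[0,0,0,-0.05,0],[0,0,0,-0.025,0],[0,-0.003,0.03,0,0],[0,-0.003,0.03,0,0],[0,-0.003,0.03,0,0],[0,-0.003,0.03,0,0],[0,-0.003,0.03,0,0]]'
python3 -m crank '[[0,-0.003,0.03,0,0],[0,-0.003,0.03,0,0],[0,-0.002,0.02,0,0],[0,0,0,0,0],[0,0.004,-0.04,0,0],[0,0.008,-0.08,0,0],[0,0.008,-0.08,0,0],[0,0.002,-0.02,0,0]]'
python3 - <<'E'
from h import *
a=snap('top','t2');b=snap('scene','s2')
cv2.imwrite('pics/m2.png',np.hstack([cv2.resize(a[150:300,140:290],(400,400)),cv2.resize(b[120:320,150:350],(400,400))])[:,:,::-1])
E
```

```text
clock: 2.87
position: [0.5155, 0.0379, 0.1346]
ee_rot: [2.099, 2.336, 0.002]
force: [0.6, -2.3, -1.4]
width: 0.007
clock: 3.53
position: [0.5209, -0.0258, 0.1342]
ee_rot: [2.106, 2.328, -0.002]
force: [-0.0, -0.8, -0.0]
width: 0.007
```

View pics/m2.png

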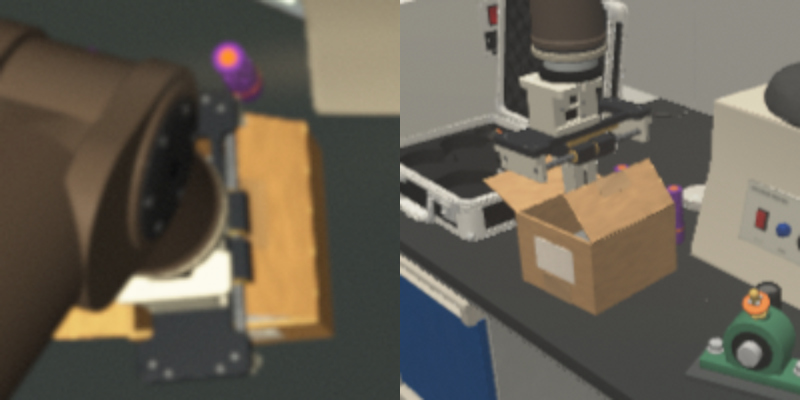

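```bash
python3 -m crank '[[0,0.003,-0.03,0,0],[0,0.003,-0.03,0,0],[0,0.003,-0.03,0,0],[0,0.003,-0.03,0,0],[0,0.003,-0.03,0,0],[0,0.003,-0.03,0,0],[0,0.003,-0.03,0,0],[0,0.001,-0.012,0,0]]'
python3 -m crank '[[0,0,0,0,0],[0,-0.004,0.04,0,0],[0,-0.008,0.08,0,0],[0,-0.006,0.06,0.02,0],[0,-0.005,0.042,0.06,0],[0,0,0,0.1,0],[0,0,0,0.05,0],[0.5,0,0,0,0]]'
python3 - <<'E'
from h import *
a=snap('top','t3');b=snap('scene','s3')
cv2.imwrite('pics/m3.png',np.hstack([cv2.resize(a[150:300,140:290],(400,400)),cv2.resize(b[120:320,150:350],(400,400))])[:,:,::-1])
E
```

```text
clock: 4.3
position: [0.5297, -0.1116, 0.1339]
ee_rot: [2.103, 2.333, -0.001]
force: [0.7, 1.0, 1.1]
width: 0.004
clock: 4.97
position: [0.5228, -0.0195, 0.2301]
ee_rot: [2.096, 2.334, 0.009]
force: [0.2, 0.4, -0.1]
width: 0.037
```

View pics/m3.png

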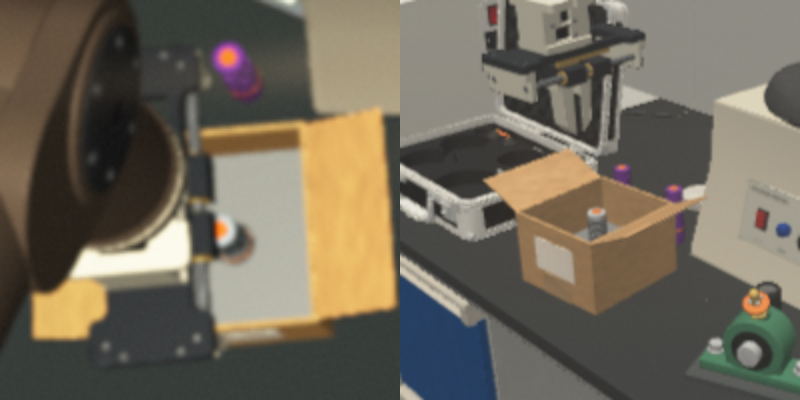

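```bash
python3 - <<'E' | tail -20
from fit import *
b=cv2.imread('pics/s3.png');im=cv2.resize(b[170:290,180:320],None,fx=5,fy=5,interpolation=cv2.INTER_CUBIC)
c=np.array([.5471,-.0241,.1024])
for sg in(1,-1):
  for a,col in((2.0,(0,0,255)),(2.3,(0,255,255)),(2.6,(255,0,0))):
    q=[]
    for x in(-.073,.073):
      p=proj('scene',R(c[2])@[x,sg*(.068-.067*np.cos(a)),.1+.067*np.sin(a)]+[c[0],c[1],0]); q.append(tuple(((p-[180,170])*5).astype(int).tolist()))
    cv2.line(im,q[0],q[1],col,1)
p=proj('scene',R(c[2])@[0,0,.094]+[c[0],c[1],0]);cv2.circle(im,tuple(((p-[180,170])*5).astype(int).tolist()),4,(0,255,0),1)
cv2.imwrite('pics/s3a.png',im)
E
```

```text
carton [ 0.5471 -0.0241  0.1024] [[1.3, -1.1], [0.3, -0.4], [-1.4, 0.5], [-0.2, 0.3], [-1.1, -0.6], [-0.7, -0.4], [-0.6, -1.8], [0.2, -0.5], [0.8, -0.3]]
block [ 5.275e-01 -3.306e-01  3.615e-01  6.500e-03 -1.150e-02 -2.000e-04] [[-0.7, -0.2], [0.4, -1.1], [0.9, 0.2], [-0.5, 0.3], [-1.6, 0.0], [0.4, 0.5], [0.7, -0.0], [0.6, 0.4], [-0.4, -1.1], [0.3, -0.0], [-0.0, -0.8]]
nipple [ 0.51676007 -0.33481309  0.107     ] axis [-0.39530039 -0.14947842  0.90630779]
loupe [ 0.63616402 -0.241998    0.034     ]
magnet [ 0.45974295 -0.56068112  0.02      ]
bolt [ 0.63713356 -0.41282517  0.        ]
tri tip (array([ 0.51032932, -0.33722495,  0.12159359]), np.float64(0.0005987591871574761))
```

View pics/s3a.png

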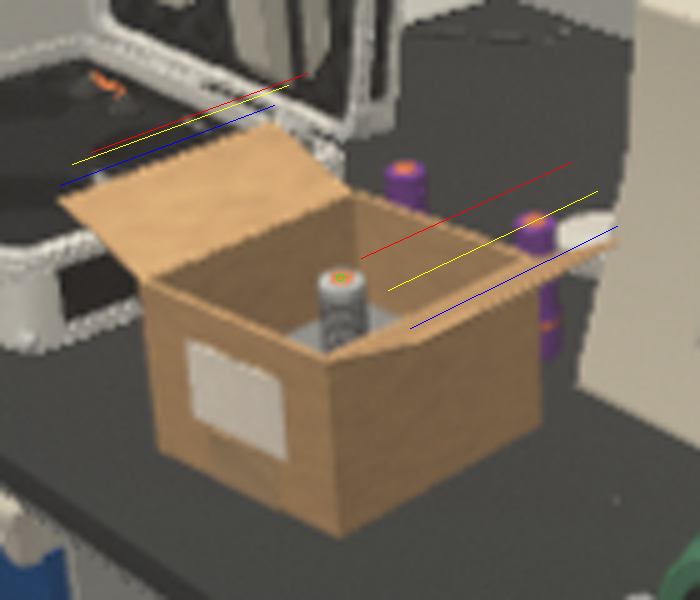

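```bash
python3 -m crank '[[0.6,0.03,-0.005,0,0],[0.6,0.03,-0.005,0,0],[0.6,0,0,-0.05,0],[0.6,0,0,-0.05,0],[0.6,0,0,0,0],[0.6,0,0,0,0],[0.6,0,0,0,0],[0.6,0,0,0,0]]' 30
python3 - <<'E'
from h import *
o=arm.observe();print(o['position'])
a=snap('top','t4');b=snap('scene','s4')
cv2.imwrite('pics/m4.png',np.hstack([cv2.resize(a[150:300,140:290],(400,400)),cv2.resize(b[150:290,180:320],(400,400))])[:,:,::-1])
E
```

```text
clock: 5.73
position: [0.5448, -0.0242, 0.1865]
ee_rot: [2.101, 2.335, 0.001]
force: [0.5, -0.8, -0.3]
width: 0.597
[ 0.54475618 -0.0241804   0.18648516]
```

View pics/m4.png

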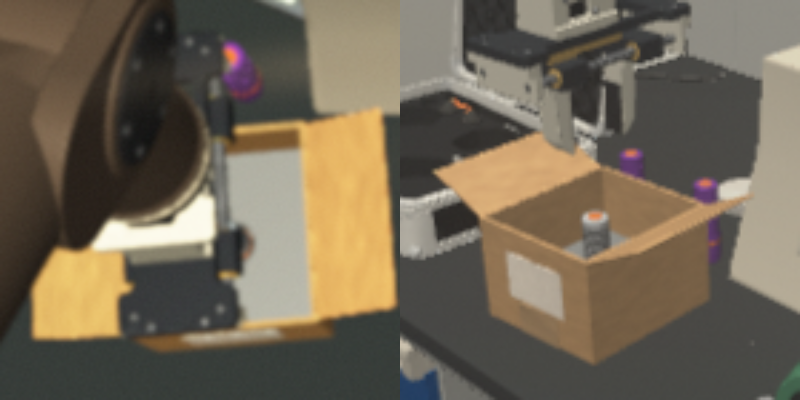

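Run:
```python
from h import *
b=cv2.imread('pics/s4.png');im=cv2.resize(b[150:250,200:300],None,fx=6,fy=6,interpolation=cv2.INTER_CUBIC)
for dx in(-.0276,0,.0276):
  p=proj('scene',[.5448+dx*.995,-.0242+dx*.102,.1695]);cv2.circle(im,tuple(((p-[200,150])*6).astype(int).tolist()),4,(0,255,0),1)
p=proj('scene',[.5471,-.0241,.094]);cv2.circle(im,tuple(((p-[200,150])*6).astype(int).tolist()),4,(255,255,0),1)
cv2.imwrite('pics/s4a.png',im)
```

```text
(no output)
```

View pics/s4a.png

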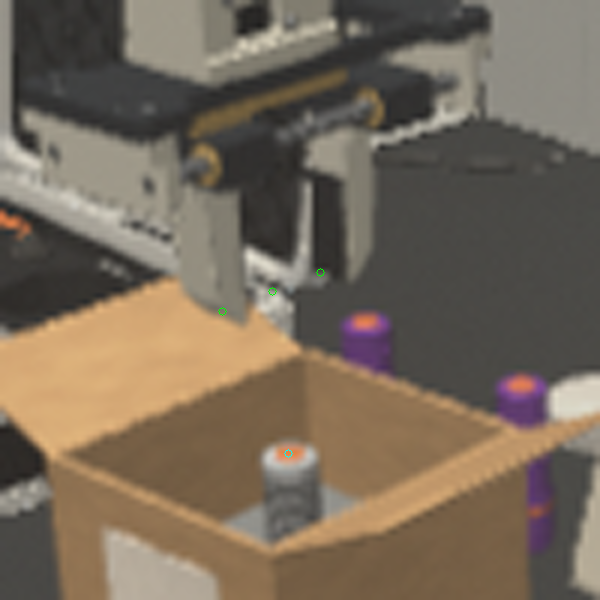

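```bash
python3 -m crank '[[0.6,0.006,0,-0.06,0],[0.6,0,0,-0.08,0],[0.6,0,0,-0.08,0],[0.6,0,0,-0.06,0],[0.6,0,0,-0.011,0],[0.6,0,0,0,0],[0.2,0,0,0,0],[0.2,0,0,0,0]]' 30
python3 -m crank '[[0,0,0,0,0],[0,0,0,0,0],[0,0,0,0,0],[0,0,0,0,0],[0,0,0,0,0],[0,0,0,0,0],[0,0,0,0,0],[0,0,0,0,0]]'
```

```text
clock: 6.5
position: [0.5481, -0.0243, 0.0712]
ee_rot: [2.1, 2.334, 0.003]
force: [0.2, -0.3, -0.6]
width: 0.502
clock: 7.17
position: [0.5472, -0.0241, 0.07]
ee_rot: [2.101, 2.335, 0.001]
force: [-0.7, 0.7, 6.8]
width: 0.256
```

```bash
python3 -m crank '[[0,0,0,0.03,0],[0,0,0,0.06,0],[0,0,0,0.08,0],[0,0,0,0.08,0],[0,0,0,0.08,0],[0,0,0,0.05,0],[0,0,0,0.02,0],[0,0,0,0,0]]'
python3 - <<'E'
from h import *
b=snap('scene','s5');a=snap('top','t5');o=arm.observe();print(o['position'],o['width'],o['force'])
cv2.imwrite('pics/m5.png',np.hstack([cv2.resize(a[150:300,140:290],(400,400)),cv2.resize(b[120:260,180:320],(400,400))])[:,:,::-1])
E
```

```text
clock: 7.83
position: [0.5476, -0.0242, 0.2314]
ee_rot: [2.1, 2.334, 0.004]
force: [1.1, -0.6, -1.2]
width: 0.256
[ 0.54613607 -0.02390025  0.22848699] 0.25142901619095354 [ 0.12548517 -0.24542229 -1.20204535]
```

View pics/m5.png

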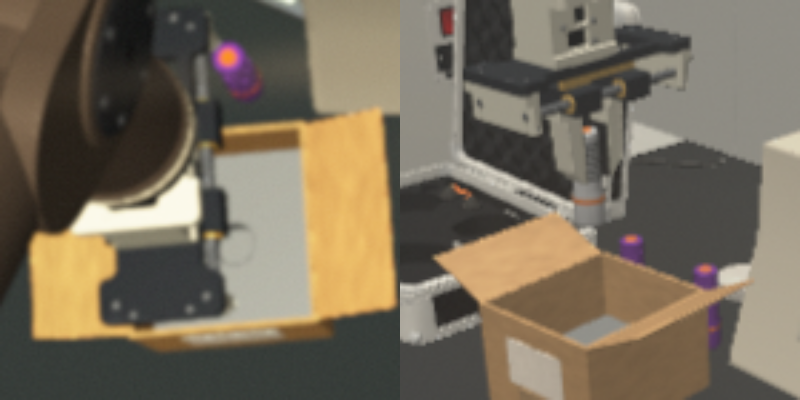

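```bash
python3 -m crank '[[0,-0.014,-0.001,0,-0.115],[0,-0.014,-0.001,0,-0.115],[0,-0.014,-0.002,0,-0.115],[0,-0.014,-0.002,0,-0.115],[0,-0.014,-0.002,0,-0.115],[0,-0.014,-0.001,0,-0.115],[0,-0.014,-0.001,0,-0.115],[0,-0.012,-0.001,0,-0.115]]' 30
python3 -m crank '[[0,0,0,0,-0.115],[0,0,0,0,-0.115],[0,0,0,0,-0.115],[0,0,0,0,-0.115],[0,0,0,-0.04,-0.119],[0,0,0,-0.08,0],[0,0,0,-0.06,0],[0,0,0,-0.016,0]]' 8
python3 - <<'E'
from h import *
from scipy.spatial.transform import Rotation as Q
b=snap('scene','s6');a=snap('top','t6');o=arm.observe();print(o['position'],o['width'],o['force'],Q.from_rotvec(o['ee_rot']).as_matrix().round(3).tolist(),o['joints'].round(2))
cv2.imwrite('pics/m6.png',np.hstack([cv2.resize(a[150:300,140:290],(400,400)),cv2.resize(b[120:260,180:320],(400,400))])[:,:,::-1])
E
```

```text
clock: 8.6
position: [0.5012, -0.0285, 0.2275]
ee_rot: [-2.947, -1.087, 0.005]
force: [0.4, 0.3, -0.8]
width: 0.255
clock: 9.27
position: [0.4995, -0.0282, 0.1465]
ee_rot: [3.136, 0.167, -0.012]
force: [-1.3, -0.5, -1.3]
width: 0.257
[ 0.50103781 -0.02877254  0.14912409] 0.25731479431895043 [ 0.144819    0.92862089 -0.34929544] [[0.994, 0.106, -0.005], [0.106, -0.994, -0.001], [-0.005, 0.001, -1.0]] [-0.72  0.47  0.93  2.03 -0.48  0.88 -0.99]
```

View pics/m6.png

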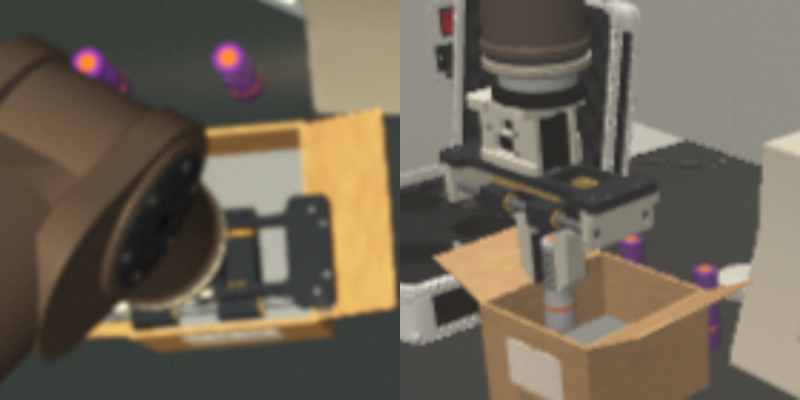

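```bash
python3 -m crank '[[0,-0.012,-0.001,0,0],[0,-0.012,-0.001,0,0],[0,-0.012,-0.001,0,0],[0,-0.012,-0.002,0,0],[0,-0.012,-0.001,0,0],[0,-0.012,-0.001,0,0],[0,-0.012,-0.001,0,0],[0,0,0,0,0]]' 8
python3 - <<'E'
from h import *
b=snap('scene','s7');o=arm.observe();print(o['position'],o['width'],o['force'])
cv2.imwrite('pics/m7.png',cv2.resize(b[150:250,180:300],None,fx=6,fy=6,interpolation=cv2.INTER_CUBIC)[:,:,::-1])
E
```

```text
clock: 10.03
position: [0.4682, -0.0318, 0.1511]
ee_rot: [-3.137, -0.167, 0.001]
force: [0.9, -0.8, -0.7]
width: 0.259
[ 0.46850616 -0.03165072  0.15098948] 0.2621527611104924 [ 0.79478483  0.50698229 -1.89070574]
```

View pics/m7.png

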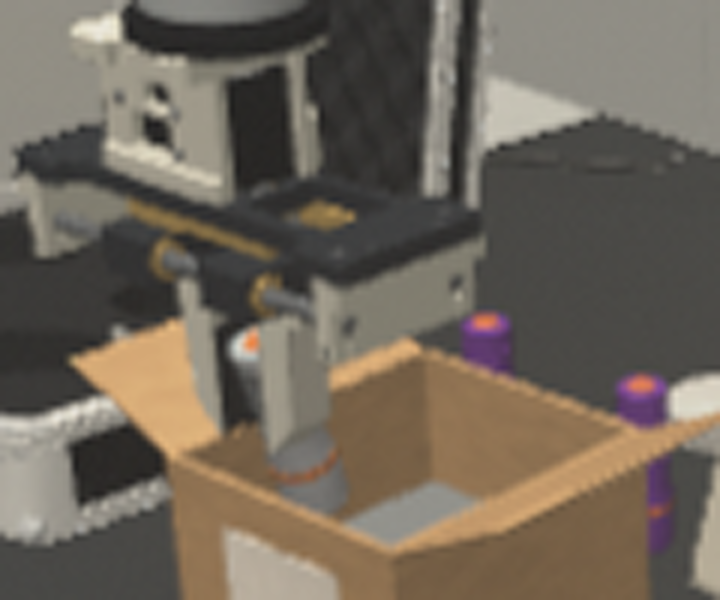

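```bash
python3 -m crank '[[0,0,0,0,0],[0,0,0,0,0],[0,0,0,0.05,0],[0,0,0,0.08,0],[0,0,0,0.06,0],[0,0,-0.04,0.02,0.05],[0,0,-0.08,0,0.1],[0,0.005,-0.1,0,0.097]]' 60
python3 -m crank '[[0,0.005,-0.1,0,0],[0,0.005,-0.1,0,0],[0,0.005,-0.1,0,0],[0,0.005,-0.1,0,0],[0,0,-0.1,0,0],[0,0,-0.06,0,0],[0,0,0,0,0],[0,0,0,0,0]]'
python3 - <<'E'
from h import *
from scipy.spatial.transform import Rotation as Q
b=snap('scene','s8');a=snap('top','t8');o=arm.observe();print(o['position'],o['width'],o['force'],Q.from_rotvec(o['ee_rot']).as_matrix().round(3).tolist(),o['joints'].round(2))
p=o['position'];print(proj('scene',p),proj('top',p))
cv2.imwrite('pics/m8.png',np.hstack([cv2.resize(a[190:300,320:430],(400,400)),cv2.resize(b[190:310,260:380],(400,400))])[:,:,::-1])
E
```

```text
clock: 10.75
position: [0.4717, -0.1176, 0.2352]
ee_rot: [-3.085, -0.586, -0.0]
force: [1.5, -0.5, -1.6]
width: 0.254
clock: 11.42
position: [0.478, -0.3453, 0.2344]
ee_rot: [3.09, 0.564, -0.003]
force: [-0.2, 0.7, -1.5]
width: 0.249
[ 0.47916766 -0.34250006  0.23430969] 0.2502405197199345 [ 0.53930219  0.81171184 -0.72719792] [[0.934, 0.357, -0.001], [0.357, -0.934, 0.001], [-0.001, -0.001, -1.0]] [-0.08  0.5   0.91  1.72 -0.43  1.14 -0.25]
[318.95960169 222.58424328] [391.52802025 262.6313508 ]
```

View pics/m8.png

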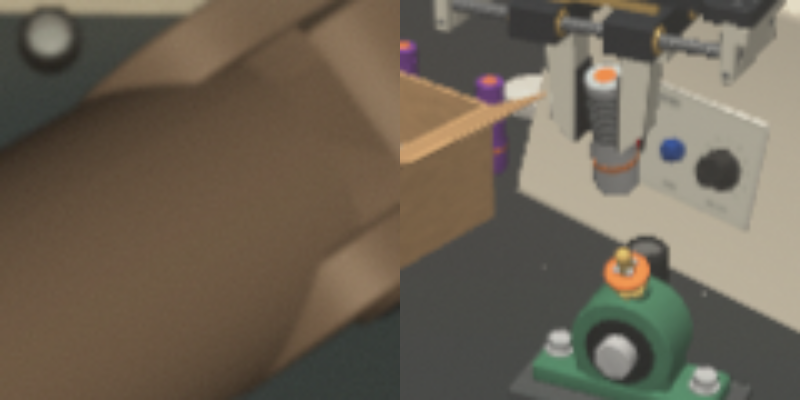

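```bash
cat > ov.py <<'E'
from h import *
from scipy.spatial.transform import Rotation as Q
def draw(pic,out,tilts,box,f,o=None,s0=.062):
    o=o or arm.observe(); b=cv2.imread(pic);x0,y0,x1,y1=box
    ims=[]
    Rm=Q.from_rotvec(o['ee_rot']).as_matrix();j=Rm[:,1];j=j/np.linalg.norm(j)
    lat=np.cross(j,[0,0,1]); 
    if lat@np.array([-.935,-.354,0])<0 and not globals().get('FLIP'): lat=-lat
    G=o['position']+np.array([0,0,.002])
    for t in tilts:
        im=cv2.resize(b[y0:y1,x0:x1],None,fx=f,fy=f,interpolation=cv2.INTER_CUBIC)
        ax=np.sin(np.radians(t))*lat+np.cos(np.radians(t))*np.array([0,0,1]); e2=np.cross(ax,j)
        for s,r,c in((0,.014,(0,255,0)),(.030,.014,(0,255,255)),(.084,.012,(255,0,255))):
            pts=[]
            for th in np.linspace(0,2*np.pi,40):
                p=proj('scene',G+(s-s0)*ax+r*(np.cos(th)*j+np.sin(th)*e2));pts.append((p-[x0,y0])*f)
            cv2.polylines(im,[np.array(pts).astype(np.int32)],True,c,1)
        ims.append(im)
    cv2.imwrite(out,np.hstack(ims))
E
python3 - <<'E'
from ov import *
draw('pics/s8.png','pics/o8.png',[19,25,31],(300,195,345,255),5.9)
E
```

```text
(no output)
```

View pics/o8.png

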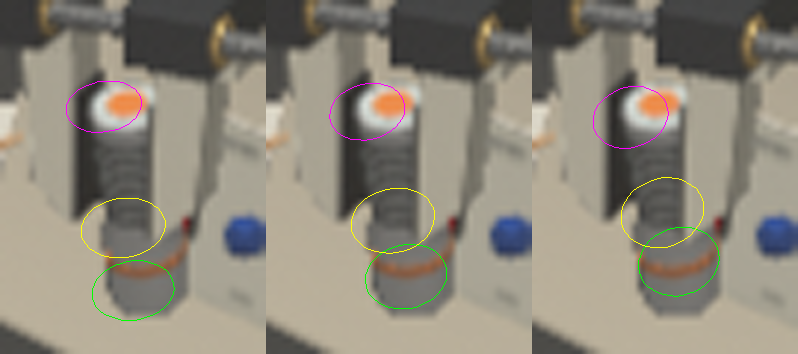

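Run:
```python
from ov import *
o=arm.observe();b=snap('scene','s9');print(o['position'],arm.observe()['position'])
draw('pics/s9.png','pics/o9.png',[15,20,25],(300,195,345,255),5.9,o)
```

```text
[ 0.47916766 -0.34250006  0.23430969] [ 0.4794905  -0.34198314  0.23445293]
```

View pics/o9.png

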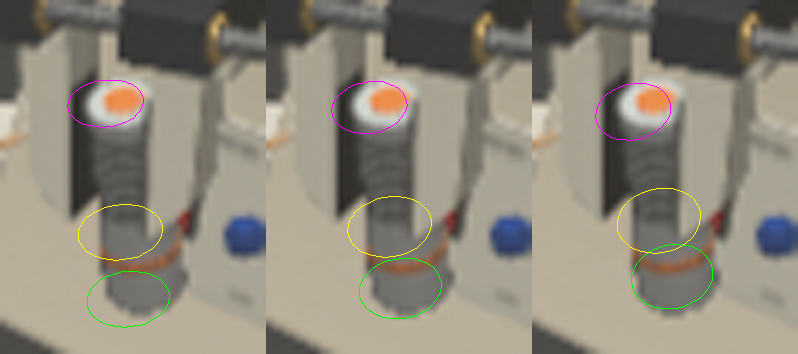

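```bash
python3 -m crank '[[0,0,0,0,-0.115],[0,0,0,0,-0.115],[0,0,0,0,-0.115],[0,0,0,0,-0.115],[0,0,0,0,-0.115],[0,0,0,0,-0.115],[0,0,0,0,-0.115],[0,0,0,0,-0.115]]'
python3 -m crank '[[0,0,0,0,-0.115],[0,0,0,0,-0.115],[0,0,0,0,0],[0,0,0,0,0],[0,0,0,0,0],[0,0,0,0,0],[0,0,0,0,0],[0,0,0,0,0]]'
cat >> ov.py <<'E'
FLIP=1
E
python3 - <<'E'
import ov
from ov import *
ov.FLIP=1
o=arm.observe();b=snap('scene','s10');print(o['position'],o['dq'].round(3),Q.from_rotvec(o['ee_rot']).as_matrix().round(3).tolist(),o['joints'].round(2))
a=snap('top','t10')
draw('pics/s10.png','pics/o10.png',[20,25,-22],(295,195,340,255),5.9,o)
E
```

```text
clock: 12.23
position: [0.48, -0.3414, 0.2349]
ee_rot: [-2.999, 0.931, 0.0]
force: [-0.7, 0.7, -1.5]
width: 0.252
clock: 12.9
position: [0.4792, -0.3434, 0.2351]
ee_rot: [-2.869, 1.279, -0.0]
force: [-0.5, -0.4, -1.5]
width: 0.252
[ 0.47920034 -0.34336096  0.23507012] [ 0.001 -0.001  0.003 -0.    -0.001 -0.001 -0.006] [[0.669, -0.744, 0.0], [-0.744, -0.669, 0.0], [0.0, -0.0, -1.0]] [-0.22  0.64  1.23  1.73 -0.64  1.24 -1.23]
```

View pics/o10.png

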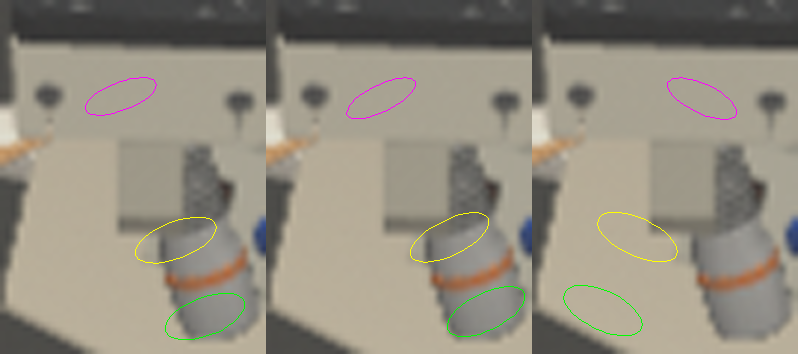

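View pics/t10.png

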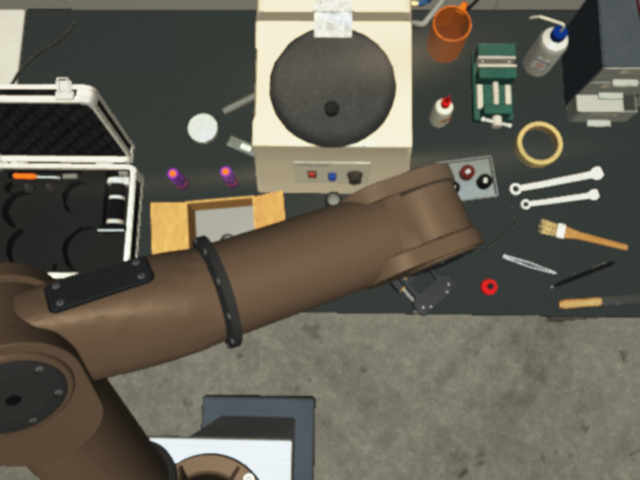

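Run:
```python
from h import *
b=cv2.imread('pics/s10.png');im=cv2.resize(b[215:257,300:345],None,fx=14,fy=14,interpolation=cv2.INTER_CUBIC)
for i in range(0,45,5): cv2.putText(im,str(300+i),(i*14,10),0,.4,(0,0,255),1)
for i in range(0,42,5): cv2.putText(im,str(215+i),(0,i*14+5),0,.4,(0,0,255),1)
cv2.imwrite('pics/c10.png',im)
```

```text
(no output)
```

View pics/c10.png

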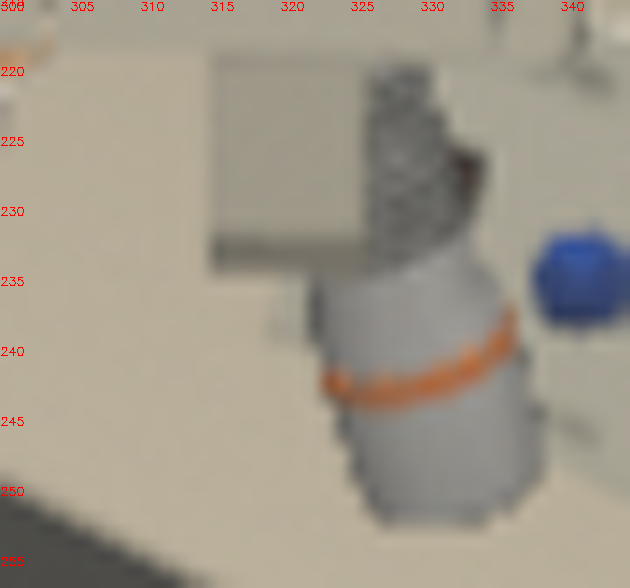

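```bash
cat > fc.py <<'E'
from h import *
from scipy.spatial.transform import Rotation as Q
from scipy.optimize import least_squares
def model(par,pos,rv,flipdir):
    dx,t,s0,dj=par
    Rm=Q.from_rotvec(rv).as_matrix();tx=Rm[:,0];j=Rm[:,1]
    ax=np.sin(t)*(-tx)*flipdir+np.cos(t)*np.array([0,0,1])   # mouth lags to +tx
    G=np.array(pos)+[0,0,.002]+dx*tx*flipdir+dj*j
    return G,ax,j
def circ(G,ax,j,s,r,s0,n=72):
    e2=np.cross(ax,j);th=np.linspace(0,2*np.pi,n)
    return np.array([proj('scene',G+(s-s0)*ax+r*(np.cos(a)*j+np.sin(a)*e2)) for a in th])
def sil(c1,c2):
    return cv2.convexHull(np.r_[c1,c2].astype(np.float32))
def dist(h,p): return cv2.pointPolygonTest(h,(float(p[0]),float(p[1])),True)
E
python3 - <<'E'
from fc import *
pos=[0.47920034,-0.34336096,0.23507012];rv=arm.observe()['ee_rot']
B=[(322.3,236),(323.2,240),(324.6,245.5),(325.8,250),(335.5,238),(337,243),(338.7,247.5),(327.5,252.3),(333,252.3)]
Kn=[(331.2,220.5),(331.8,224)]
def f(p):
    G,ax,j=model(p,pos,rv,1)
    h=sil(circ(G,ax,j,0.0,.014,p[2]),circ(G,ax,j,.03,.014,p[2]));k=sil(circ(G,ax,j,.034,.012,p[2]),circ(G,ax,j,.084,.012,p[2]))
    return np.r_[[dist(h,q) for q in B],[dist(k,q) for q in Kn],(p[3])*200,(p[2]-.062)*100]
for t0 in(.2,.4):
    r=least_squares(f,[.008,t0,.062,0],x_scale=[.01,.2,.01,.01],diff_step=1e-3);print(r.x.round(4),np.degrees(r.x[1]),r.cost,r.fun.round(1))
E
```

```text
Traceback (most recent call last):
  File "fc.py", line 12, in circ
    return np.array([proj('scene',G+(s-s0)*ax+r*(np.cos(a)*j+np.sin(a)*e2)) for a in th])
                     ~~~~^^^^^^^^^^^^^^^^^^^^^^^^^^^^^^^^^^^^^^^^^^^^^^^^^^
  File "h.py", line 8, in proj
    K,E=cal(n); p=np.linalg.inv(E)@np.r_[P,1]; q=K@p[:3]; return q[:2]/q[2]
        ~~~^^^
  File "h.py", line 6, in cal
    c=arm.get_calibration(n); return np.array(c['intrinsics']),np.array(c['extrinsics'])
ValueError: time passes only in moves, steps and waits
```

```bash
python3 - <<'E'
import re
s=open('h.py').read()
s=s.replace("def cal(n):\n    c=","_C={}\ndef cal(n):\n    if n not in _C: _C[n]=_cal(n)\n    return _C[n]\ndef _cal(n):\n    c=")
open('h.py','w').write(s)
E
cat > f10.py <<'E'
from fc import *
pos=[0.47920034,-0.34336096,0.23507012];rv=arm.observe()['ee_rot']
B=[(322.3,236),(323.2,240),(324.6,245.5),(325.8,250),(335.5,238),(337,243),(338.7,247.5),(327.5,252.3),(333,252.3)]
Kn=[(331.2,220.5),(331.8,224)]
def f(p):
    G,ax,j=model(p,pos,rv,1)
    h=sil(circ(G,ax,j,0.0,.014,p[2]),circ(G,ax,j,.03,.014,p[2]));k=sil(circ(G,ax,j,.034,.012,p[2]),circ(G,ax,j,.084,.012,p[2]))
    return np.r_[[dist(h,q) for q in B],[dist(k,q) for q in Kn],(p[3])*200,(p[2]-.062)*100]
for t0 in(.2,.4):
    r=least_squares(f,[.008,t0,.062,0],x_scale=[.01,.2,.01,.01],diff_step=1e-3);print(r.x.round(4),np.degrees(r.x[1]),r.cost,r.fun.round(1))
    G,ax,j=model(r.x,pos,rv,1);print('mouth rel TCP',G-r.x[2]*ax-pos)
E
python3 f10.py 2>&1 | tail -5
```

```text
[ 0.0103  0.2605  0.0612 -0.0007] 14.92664068927873 2.2670746822171015 [ 0.3  0.9  0.8  0.7  1.2  1.   0.4  0.2 -0.1 -0.2  0.2 -0.1 -0.1]
mouth rel TCP [ 0.01790775 -0.01892943 -0.05713815]
[ 0.0102  0.2601  0.0617 -0.0016] 14.903490889939146 2.2579633894648135 [ 0.2  0.9  0.7  0.7  1.2  1.   0.4  0.2 -0.1 -0.2  0.2 -0.3 -0. ]
mouth rel TCP [ 0.01857024 -0.01833415 -0.05766585]
```

Run:
```python
from h import *
L=[]
for n,(x0,y0) in(('s5',(222,150)),('s6',(210,180)),('s7',(205,190))):
    b=cv2.imread(f'pics/{n}.png');L.append(cv2.resize(b[y0:y0+60,x0:x0+42],None,fx=6.3,fy=9.5*.66,interpolation=cv2.INTER_CUBIC))
cv2.imwrite('pics/c567.png',np.hstack(L))
P=[.4792,-.3434,.2351]
for d in(0,.012,.03): print(proj('scene',np.array(P)+[-.744*-d,0,0]+np.array([0,-.669*-d,-.017])*[0,1,1]), proj('scene',np.array(P)+np.array([-.744,-.669,0])*d+[0,0,-.017]))
```

```text
[319.1941664  230.35830325] [319.1941664  230.35830325]
[319.42524191 227.5957676 ] [318.95724965 233.19067172]
[319.76136682 223.57735373] [318.59042831 237.57606516]
```

View pics/c567.png

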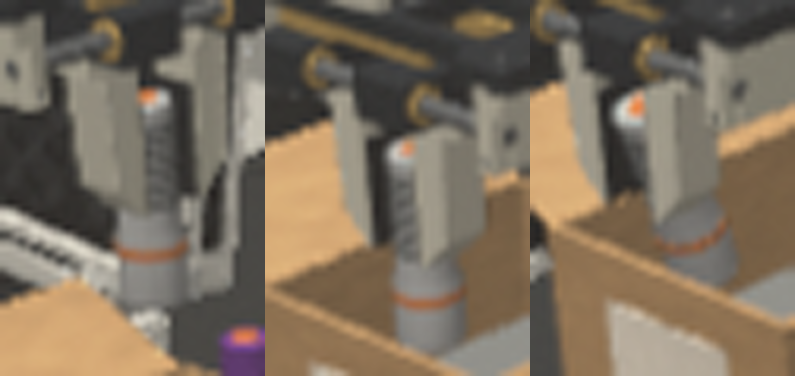

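```bash
python3 -m crank '[[0,0,0,0,0.115],[0,0,0,0,0.115],[0,0,0,0,0.115],[0,0,0,0,0.115],[0,0,0,0,0.115],[0,0,0,0,0.115],[0,0,0,0,0.115],[0,0,0,0,0.115]]'
python3 -m crank '[[0,0,-0.006,0,0.115],[0,0,-0.006,0,0.115],[0,0,0,-0.04,0],[0,0,0,-0.04,0],[0,0,0,0,0],[0,0,0,0,0],[0,0,0,0,0],[0,0,0,0,0]]'
cat > look.py <<'E'
import sys
from fc import *
n=sys.argv[1];o=arm.observe();b=snap('scene',n);rv=o['ee_rot']
print(o['clock'],o['position'].round(4),o['force'].round(1),o['width'],'dq',abs(o['dq']).max().round(3))
x0,y0=int(sys.argv[2]),int(sys.argv[3]);f=9
im=cv2.resize(b[y0:y0+65,x0:x0+70][:,:,::-1],None,fx=f,fy=f,interpolation=cv2.INTER_CUBIC);im0=im.copy()
N=np.array([.5163,-.3343,.107]);a=np.array([-.3953,-.1495,.9063])
for k in range(4,len(sys.argv),3):
    p=[float(sys.argv[k]),np.radians(float(sys.argv[k+1])),float(sys.argv[k+2]),0]
    G,ax,j=model(p,o['position'],rv,1)
    for s,r,c in((0,.014,(0,255,0)),(.03,.014,(0,255,255)),(.034,.012,(255,255,0)),(.084,.012,(255,0,255))):
        cv2.polylines(im,[((circ(G,ax,j,s,r,p[2])-[x0,y0]+.5)*f).astype(np.int32)],True,c,1)
    m=G-p[2]*ax; d=m-N
    print('mouth',m.round(4),'along',round(float(d@a),4),'perp x',round(float(d@np.cross([-.3535,.9354,0],a)),4),'perp y',round(float(d@np.array([-.3535,.9354,0])),4),'ang',np.degrees(np.arccos(ax@a)).round(1))
e1=np.cross([-.3535,.9354,0],a)
for q in(N,N+.02*a): cv2.circle(im,tuple(((proj('scene',q)-[x0,y0]+.5)*f).astype(int).tolist()),4,(255,0,0),1)
cv2.imwrite(f'pics/{n}o.png',im)
E
python3 look.py s11 295 212 .0103 14.9 .0612
```

```text
clock: 13.67
position: [0.4791, -0.3436, 0.2351]
ee_rot: [3.135, 0.204, 0.0]
force: [-0.6, 0.6, -1.6]
width: 0.25
clock: 14.33
position: [0.4795, -0.3487, 0.2039]
ee_rot: [3.088, 0.569, 0.001]
force: [-0.1, -0.1, 0.5]
width: 0.249
14.3333 [ 0.4795 -0.3487  0.2039] [-0.1 -0.1  0.5] 0.2486092419862094 dq 0.003
mouth [ 0.5038 -0.3394  0.1468] along 0.0417 perp x 0.0046 perp y -0.0004 ang 10.1
```

View pics/s11o.png

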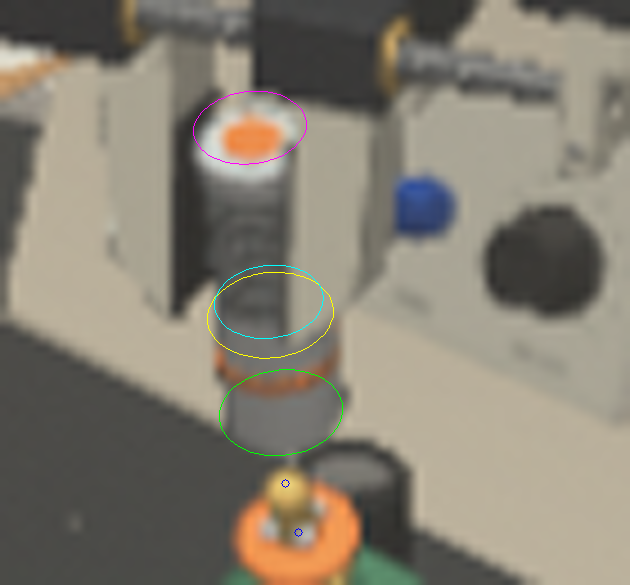

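```bash
python3 -m crank '[[0,0.003,0.002,-0.02,0],[0,0.003,0.002,-0.02,0],[0,0.004,0.0015,-0.009,0],[0,0.004,0.0015,-0.009,0],[0,0.004,0.0015,-0.009,0],[0,0,0,0,0],[0,0,0,0,0],[0,0,0,0,0]]'
python3 look.py s12 295 215 .0103 14.9 .0612
```

```text
clock: 15.05
position: [0.4867, -0.3442, 0.1761]
ee_rot: [-3.089, -0.57, -0.0]
force: [2.0, 3.3, -1.5]
width: 0.253
15.05 [ 0.4867 -0.3442  0.1761] [ 2.   3.3 -1.5] 0.2533114001570257 dq 0.003
mouth [ 0.511  -0.3349  0.1189] along 0.013 perp x 0.0004 perp y 0.0013 ang 10.1
```

View pics/s12o.png

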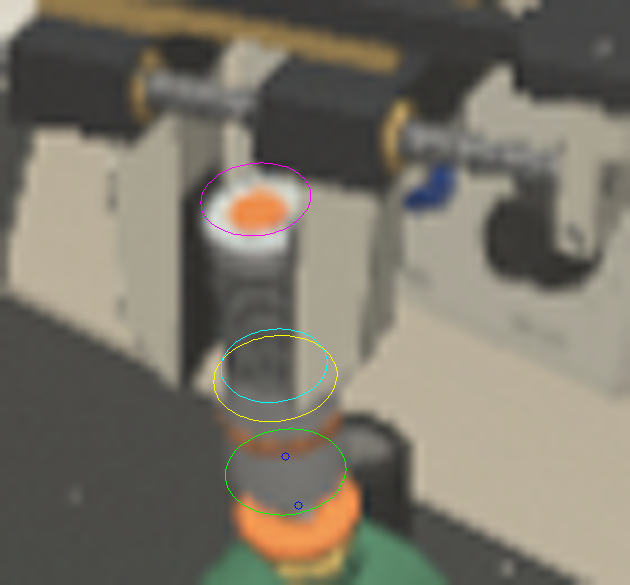

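```bash
python3 -m crank '[[0,0.001,0.0035,0,0],[0,0,0,0,0],[0,-0.005,-0.002,-0.002,0],[0,-0.005,-0.002,-0.002,0],[0,-0.005,-0.002,-0.002,0],[0,-0.005,-0.002,-0.002,0],[0,-0.005,-0.002,-0.002,0],[0,0,0,0,0]]' 10
python3 look.py s13 295 215 .0103 25 .0612
```

```text
clock: 15.77
position: [0.4761, -0.3477, 0.172]
ee_rot: [-3.09, -0.568, 0.001]
force: [0.8, 0.6, 0.4]
width: 0.257
15.7667 [ 0.4761 -0.3477  0.172 ] [0.8 0.6 0.4] 0.2571867962014259 dq 0.009
mouth [ 0.5099 -0.3348  0.1186] along 0.0131 perp x -0.0007 perp y 0.0018 ang nanlook.py:14: RuntimeWarning: invalid value encountered in arccos
  print('mouth',m.round(4),'along',round(float(d@a),4),'perp x',round(float(d@np.cross([-.3535,.9354,0],a)),4),'perp y',round(float(d@np.array([-.3535,.9354,0])),4),'ang',np.degrees(np.arccos(ax@a)).round(1))
```

View pics/s13o.png

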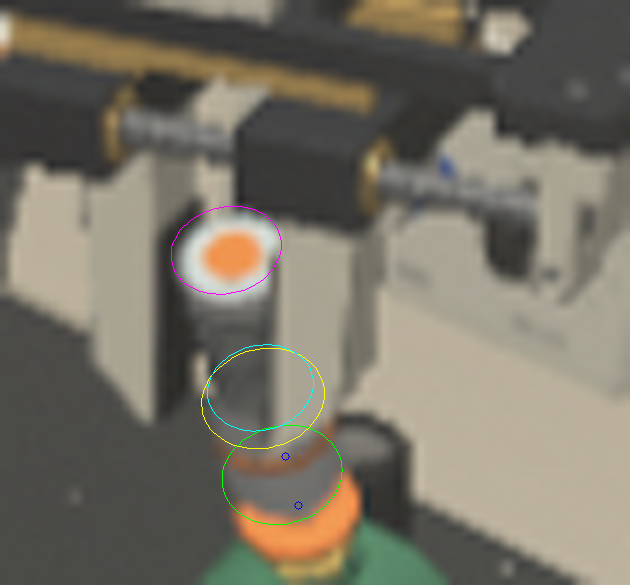

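```bash
python3 -m crank '[[0,0,0,0,0],[0,0,0,0,0],[0,0.002,0.0008,-0.0045,0],[0,0.002,0.0008,-0.0045,0],[0,0.002,0.0008,-0.0045,0],[0,0.002,0.0008,-0.0045,0],[0,0,0,0,0],[0,0,0,0,0]]' 50
python3 look.py s14 295 215 .0103 24.9 .0612
```

```text
clock: 16.48
position: [0.4803, -0.3461, 0.165]
ee_rot: [3.089, 0.57, 0.001]
force: [1.0, 1.0, 2.1]
width: 0.251
16.4833 [ 0.4803 -0.3461  0.165 ] [1.  1.  2.1] 0.25094783778293267 dq 0.002
mouth [ 0.514  -0.3332  0.1115] along 0.0048 perp x 0.0003 perp y 0.0018 ang 1.0
```

View pics/s14o.png

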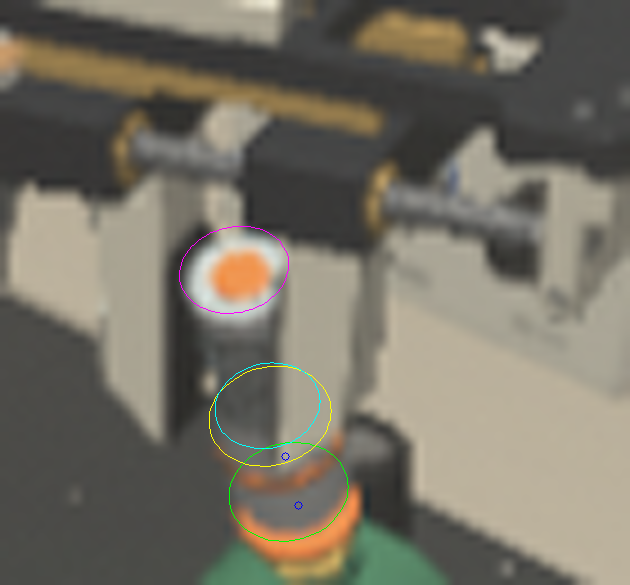

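```bash
python3 -m crank '[[0,0.002,0.0008,-0.0045,0],[0,0.002,0.0008,-0.0045,0],[0,0,0,0,0],[0,0,0,0,0],[0,0.002,0.0008,-0.0045,0],[0,0.002,0.0008,-0.0045,0],[0,0,0,0,0],[0,0,0,0,0]]' 60
python3 look.py s15 295 215 .0103 24.9 .0612
```

```text
clock: 17.2
position: [0.4832, -0.3447, 0.1576]
ee_rot: [-3.089, -0.57, 0.0]
force: [1.2, 0.9, 0.8]
width: 0.248
17.2 [ 0.4832 -0.3447  0.1576] [1.2 0.9 0.8] 0.2479564612492558 dq 0.002
mouth [ 0.5169 -0.3319  0.1041] along -0.0033 perp x 0.0001 perp y 0.002 ang nanlook.py:14: RuntimeWarning: invalid value encountered in arccos
  print('mouth',m.round(4),'along',round(float(d@a),4),'perp x',round(float(d@np.cross([-.3535,.9354,0],a)),4),'perp y',round(float(d@np.array([-.3535,.9354,0])),4),'ang',np.degrees(np.arccos(ax@a)).round(1))
```

View pics/s15o.png

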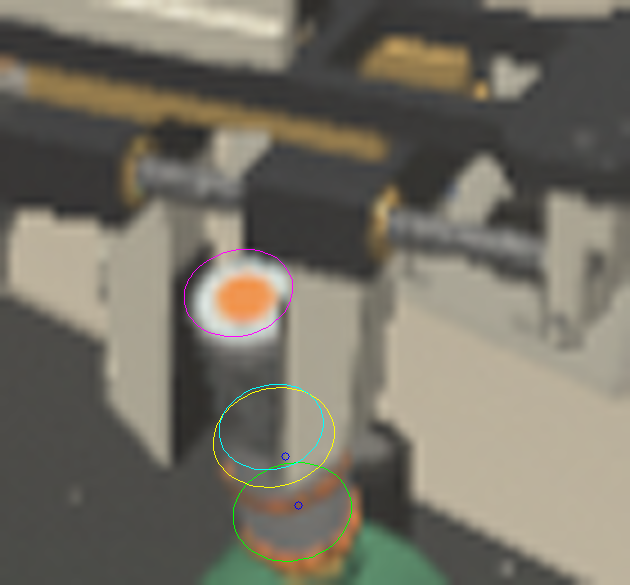

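```bash
python3 -m crank '[[0,0.002,0.0008,-0.0045,0],[0,0.002,0.0008,-0.0045,0],[0,0,0,0,0],[0,0,0,0,0],[0,0.002,0.0008,-0.0045,0],[0,0,0,0,0],[0,0,0,0,0],[0,0,0,0,0]]' 60
python3 look.py s16 295 215 .0103 24.9 .0612
```

```text
clock: 17.92
position: [0.4852, -0.3443, 0.1527]
ee_rot: [3.089, 0.569, -0.0]
force: [-1.4, 2.3, 7.6]
width: 0.245
17.9167 [ 0.4852 -0.3443  0.1527] [-1.4  2.3  7.6] 0.24532119474501357 dq 0.003
mouth [ 0.5189 -0.3314  0.0992] along -0.0085 perp x -0.0002 perp y 0.0018 ang nanlook.py:14: RuntimeWarning: invalid value encountered in arccos
  print('mouth',m.round(4),'along',round(float(d@a),4),'perp x',round(float(d@np.cross([-.3535,.9354,0],a)),4),'perp y',round(float(d@np.array([-.3535,.9354,0])),4),'ang',np.degrees(np.arccos(ax@a)).round(1))
```

View pics/s16o.png

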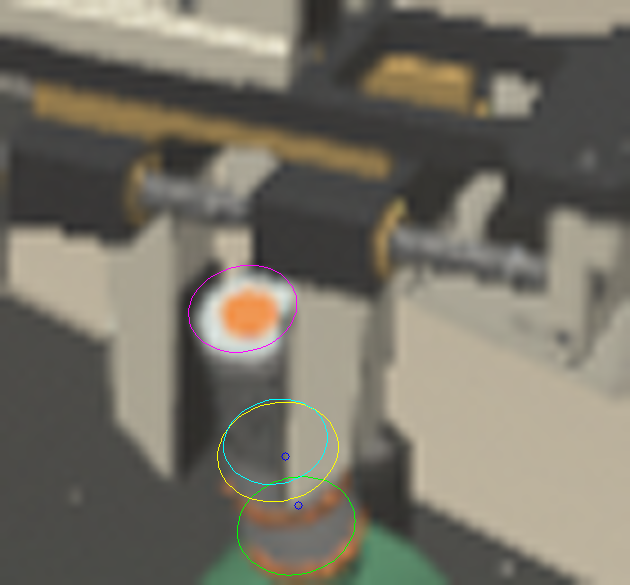

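```bash
python3 -m crank '[[0,0.002,0.0008,-0.0045,0],[0,0,0,0,0],[0,0.002,0.0008,-0.0045,0],[0,0,0,0,0],[0,0,0,0,0],[0,0,0,0,0],[0,0,0,0,0],[0,0,0,0,0]]' 60
python3 look.py s17 295 215 .0103 24.9 .0612
```

```text
clock: 18.63
position: [0.4854, -0.3454, 0.1514]
ee_rot: [3.089, 0.565, 0.0]
force: [-13.4, 4.1, 33.0]
width: 0.252
18.6333 [ 0.4854 -0.3454  0.1514] [-13.4   4.1  33. ] 0.2516646059985821 dq 0.002
mouth [ 0.5191 -0.3326  0.0979] along -0.0096 perp x -0.0009 perp y 0.0006 ang nanlook.py:14: RuntimeWarning: invalid value encountered in arccos
  print('mouth',m.round(4),'along',round(float(d@a),4),'perp x',round(float(d@np.cross([-.3535,.9354,0],a)),4),'perp y',round(float(d@np.array([-.3535,.9354,0])),4),'ang',np.degrees(np.arccos(ax@a)).round(1))
```

View pics/s17o.png

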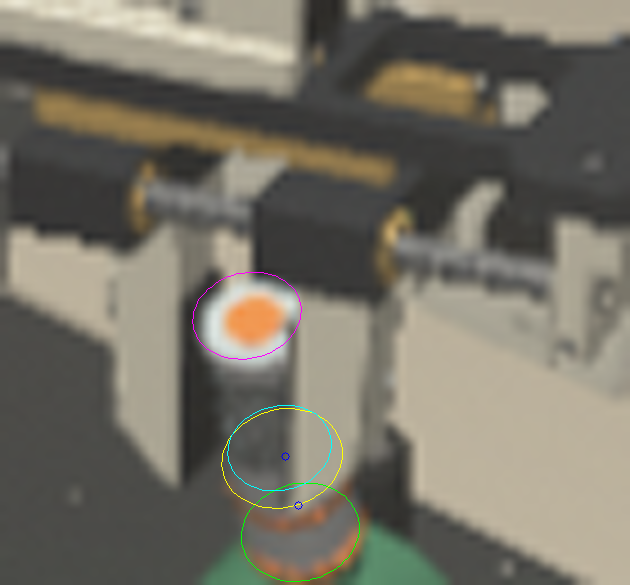

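```bash
python3 -m crank '[[0,0,0,0,0],[0,0,0,0,0],[0,0,0,0,0],[0,0,0,0,0],[0,0,0,0,0],[0,0,0,0,0],[0,0,0,0,0],[0,0,0,0,0]]' 60
python3 - <<'E'
from h import *
b=snap('scene','s18');a=snap('top','t18')
N=np.array([.5163,-.3343,.107]);yb=np.array([-.3535,.9354,0])
for d in(-10,-5,0,5,10):
    t=np.radians(25+d);ax=np.sin(t)*np.array([-.9354,-.3535,0])+[0,0,np.cos(t)]
    base=N-.008*np.array([-.3953,-.1495,.9063]);print(d,proj('scene',base+.084*ax).round(1))
im=cv2.resize(b[215:300,270:370],None,fx=8,fy=7,interpolation=cv2.INTER_CUBIC)[:,:,::-1];cv2.imwrite('pics/c18.png',im)
# white/orange top centroid
sub=b[235:262,310:335].astype(int);m=(sub[:,:,0]>200)&(sub[:,:,1]<190)&(sub[:,:,2]<120);v,u=np.nonzero(m);print('orange dot',u.mean()+310,v.mean()+235,len(u))
E
```

```text
clock: 19.35
position: [0.4854, -0.3454, 0.1514]
ee_rot: [3.089, 0.565, 0.0]
force: [-12.7, 3.6, 32.5]
width: 0.248
-10 [325.  243.5]
-5 [323.6 246. ]
0 [322.2 248.8]
5 [320.9 251.7]
10 [319.6 254.9]
orange dot 322.6818181818182 249.95454545454547 22
```

View pics/c18.png

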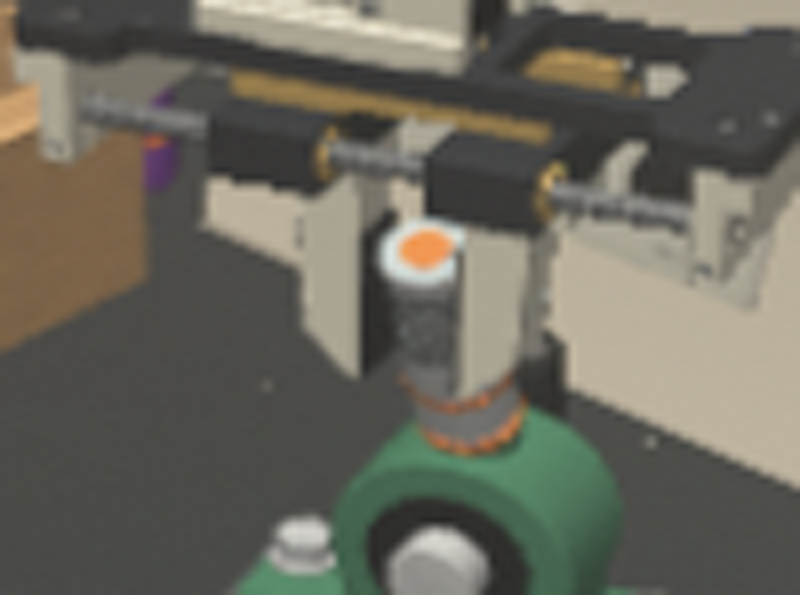

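View pics/s18.png

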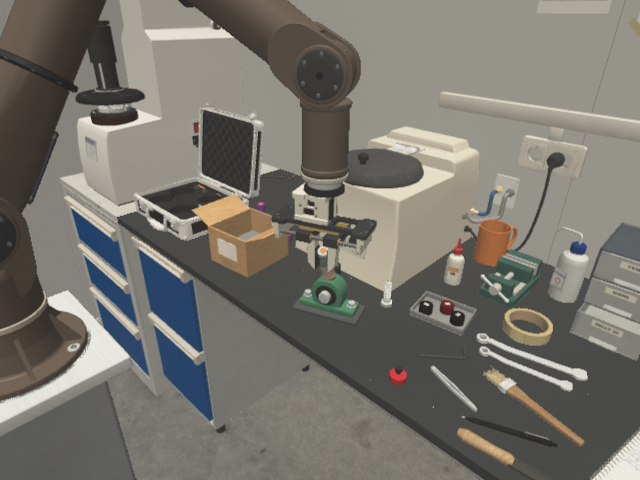

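View pics/t18.png

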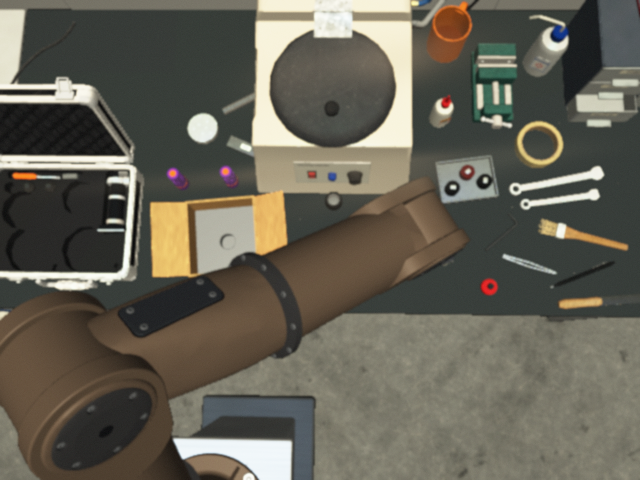

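```bash
python3 -c "
from cell import arm
print(arm.sign_off())"
```

```text
the job is handed in; nothing more can be done
None
```

I opened both carton flaps, lifted the steel coupler out and pushed it open end first onto the tilted nipple. I then pressed the orange collar down to its stop and handed the job in with the gripper still holding it down. `sign_off` returned no verdict, so everything below comes from my own checks.

**Last checks**
- **Push:** the wrist force was steady at about 33 N upwards, roughly 35 N along the nipple axis, up from about 8 N one step earlier. Together with the picture, that shows the collar at its stop. The grip was set to 60 N and the tool was at rest at about 19.4 s.
- **Snap:** the push force rose, dropped as the lip passed the balls, then rose again against the spring. The snap shows only in that drop in force; I did not see it directly.
- **Squareness:** the coupler's orange end dot was about 1 px from where a perfectly aligned coupler would show, or about 2° of tilt. The estimated sideways offset is 2 mm or less.
- **Flaps:** an overlay after opening put both at about 2.7 rad, and the final pictures show them still open.
- **Other objects:** the loupe and magnet were at their starting pixels in the final top view. The arm hid the bolt there, but it stood as before in the scene view.

**What went less well:** the tool only points straight down, so I tilted the coupler in the jaws against the carton rim.
- After lifting it off the rim, the tilt was only about 15°, and the coupler sat about 10 mm off the centre of the pads.
- I corrected the tilt to about 25° on the nipple post before pushing down. The off-centre grip was left as it was.

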